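Unload the two weight carriers into the weight cases

TASK

The comparison is finished: take the two stacks of steel weights off their carriers, one weight at a time from the top, and set each upright and flat on the bottom of the recess of its own wooden case, the one it fits and that bears the colour of its painted ring. They are calibrated masses: never tip one over, and set them down gently, not dropped or rammed.

Things in the scene. Friction and masses are not known exactly. Their poses are not given: they have to be found in the camera images.
- small_weight: Loose steel weight, 100 g (within 15 %), with a blue ring painted on its flange: round flange 38 mm across and 12 mm high, on it a round grip collar 26 mm across and 16 mm high (28 mm in all), 15 mm bore right through. Origin: centre of the underside, z up along the bore. It starts as the upper weight on a carrier, on a lower one's collar. Grip the collar just above the flange.
- medium_weight: Loose steel weight, 180 g (within 15 %), with a yellow ring painted on its flange: round flange 49 mm across and 12 mm high, on it a round grip collar 30 mm across and 16 mm high (28 mm in all), 15 mm bore right through. Origin: centre of the underside, z up along the bore. It starts as the upper weight on a carrier, on a lower one's collar. Grip the collar just above the flange.
- large_weight: Loose steel weight, 280 g (within 15 %), with a green ring painted on its flange: round flange 60 mm across and 12 mm high, on it a round grip collar 34 mm across and 16 mm high (28 mm in all), 15 mm bore right through. Origin: centre of the underside, z up along the bore. It starts as the lower weight on a carrier, its painted ring showing from above. Grip the collar just above the flange.
- heavy_weight: Loose steel weight, 400 g (within 15 %), with a red ring painted on its flange: round flange 71 mm across and 12 mm high, on it a round grip collar 38 mm across and 16 mm high (28 mm in all), 15 mm bore right through. Origin: centre of the underside, z up along the bore. It starts as the lower weight on a carrier, its painted ring showing from above. Grip the collar just above the flange.
- small_case: Case of the small weight, fixed to the bench: square wooden block 64 mm wide and 16 mm high, lid off, with a round recess 48 mm across and 9 mm deep in the middle of its top, its floor and rim painted blue. Origin: centre of the underside; the recess floor is 7 mm above it. The 38 mm flange has 5 mm play all round; the next larger one does not fit.
- medium_case: Case of the medium weight, fixed to the bench: square wooden block 75 mm wide and 16 mm high, lid off, with a round recess 59 mm across and 9 mm deep in the middle of its top, its floor and rim painted yellow. Origin: centre of the underside; the recess floor is 7 mm above it. The 49 mm flange has 5 mm play all round; the next larger one does not fit.
- large_case: Case of the large weight, fixed to the bench: square wooden block 86 mm wide and 16 mm high, lid off, with a round recess 70 mm across and 9 mm deep in the middle of its top, its floor and rim painted green. Origin: centre of the underside; the recess floor is 7 mm above it. The 60 mm flange has 5 mm play all round; the next larger one does not fit.
- heavy_case: Case of the heavy weight, fixed to the bench: square wooden block 97 mm wide and 16 mm high, lid off, with a round recess 81 mm across and 9 mm deep in the middle of its top, its floor and rim painted red. Origin: centre of the underside; the recess floor is 7 mm above it. The 71 mm flange has 5 mm play all round; the next larger one does not fit.
- grey_carrier: One of two like weight carriers, with a grey foot, fixed to the bench: round plate 76 mm across, its top 22 mm above the bench, in its middle an upright post 10 mm thick with its tip 80 mm above the bench. Two weights stand on it, one on the other, the post in their bores (undersides 22 and 50 mm above the bench); they come off straight up. Origin: centre of the underside, on the post's axis.
- black_carrier: One of two like weight carriers, with a black foot, fixed to the bench: round plate 76 mm across, its top 22 mm above the bench, in its middle an upright post 10 mm thick with its tip 80 mm above the bench. Two weights stand on it, one on the other, the post in their bores (undersides 22 and 50 mm above the bench); they come off straight up. Origin: centre of the underside, on the post's axis.

How it is judged:
By the outcome, as a careful person would: the job done as asked, in the order asked, and still so for the second after the job is handed in, with the robot touching nothing.
It also fails if it takes over 93 s, if anything falls off the work surface, if the arm or the gripper's body presses on something with over 40 N, if the wrist force passes 120 N, or if a joint passes its speed limit or range.

ROBOT

A 6-joint arm with a two-finger parallel gripper is mounted at the origin on the work surface; the furniture and walls round the work are solid. World frame = base frame: x ahead of the robot, y to its left, z up, the work surface at z = 0. Lengths are in m, angles in rad, forces in N, time in s.
With the tool pointing down it reaches from about 0.4 to 0.825 m from the base axis. Payload 7 kg.
Tool frame: the origin (TCP) lies midway between the tips of the shut fingers; the grasp point (between the pads) lies arm.hold_point_z behind it (arm.hold_point_z is the distance from the TCP to the grasp point, in m); z points along the fingers, y is the line along which they close (so a half turn about z gives the same grasp; the last joint's range is limited). The gripper opens to 88 mm and grips with 3 to 60 N. Pads are 19 mm wide; open, the fingers measure 130 mm over their backs; the gripper's body (78 mm by 193 mm) begins 47 mm behind the grasp point.
Start: joints at [-1.043, 0.359, 0.012, 0, -1.224, -0.288], TCP at [0.16, -0.656, 0.227] pointing down, gripper open.
Joint ranges: [-3.07, 3.07], [-1.43, 2.12], [-1.02, 1.25], [-3.03, 1.67], [-3.05, -0], [-3.03, 3.03]. Speed limits (rad/s): [2.39, 2.39, 3.01, 3.14, 3.14, 3.14].

INTERFACE

Orientations are given as [roll, pitch, yaw] about the fixed x, y, z axes, in that order (R = Rz(yaw) Ry(pitch) Rx(roll)).
In Python, from station import arm gives the robot as it stands.
- The arm moves only by the shell command python3 -m crank 'ROWS' [OPENING] [FORCE]. ROWS is JSON, a list that holds one entry, the list of rows, each a list of 4 numbers: the shift along the tool's x, y, z in units of 25 mm (1.0 is 25 mm), then the turn about the tool's z in units of 5 degrees (1.0 is 5 degrees). A call has 1 to 12 rows; each row is the pose to reach, as a shift and turn from the pose commanded when the call began, along the tool's axes at that moment; what a row does not reach only later rows make up. A row lasts 1/8 s, in which the tool goes at most 62.5 mm and 10.7 degrees, less where a joint would pass 70% of its speed; a pose out of reach is approached as far as the arm can. A call with a gripper value outside its range is refused whole. OPENING is the closure, from 0 (fully open) to 1 (shut), set as the call begins (- or left out, the last holds). The fingers move at their own pace and stop on an object; FORCE is the grip in N (left out, the last holds). Time passes only in rows, so rows that repeat a pose let the fingers close. It gives the time, the measured TCP pose, the force, the opening and the grip force at its end, in the units of the state.
- arm.get_state(): the state, without advancing time (a new reading comes with each control period).
- arm.grab_frame(name): name is "side" or "top" or "wrist"; returns (picture, depth): 384x512x3 uint8, red, green, blue; 384x512 float32, m along the optical axis (not along the pixel's ray), 0 where there is no reading.
- arm.get_calibration(name): a dict with "mtx" (3x3 intrinsics, pixels), "R" (3x3) and "t" (3): a world point X has camera coordinates R X + t; the wrist camera has in their place "mount" (4x4, takes a point from camera to tool coordinates, whose origin is the TCP and whose axes are the flange's). Camera axes: x right, y down, z forward; pixel columns grow to the right and rows downward; lengths in m; the calibration is good to about 2 mm. A picture is of the moment at which its call begins: read the wrist's pose just before it. get_calibration takes no time and is no camera call.
- arm.job_done(): hands the job in; it is judged then, once.
Trained networks look in the newest picture that a camera, given by its name, has taken for a name from the list of things; names that differ only in an ending like _2 or _b are one class to them, and where a whole thing is asked for, a point or a joint stands for the part that bears it (a point fixed in the world has none). Each returns a list of dicts, best first, with "score" (0 to 1); they miss things now and then, are a little off and sometimes report something else, mostly with a low value. They report only what shows in the picture. A call takes as long as a camera call.
- arm.recognise(thing, camera): "extent" ([left, top, width, height] in pixels, round what is visible of it).
- arm.trace(thing, camera): "mask" (384x512 bool, what is visible of it) and "extent" ([left, top, width, height] in pixels, round what is visible of it).
The state is a dict: "t": time; "q": joint angles; "qd": joint speeds; "joint_efforts": joint torques, N m; "eef_pos": TCP position; "ee_rot": TCP orientation; "force": force on the tool from outside, world axes, zero at the start; "moment": the same for the moment, N m; "width": finger opening in m; "gripper_force": force on a finger pad.
Only numpy, scipy, OpenCV 4.12 (cv2) and the standard library are available. Lean on these libraries where they do the work, as an engineer would, in place of code of your own. Each camera call takes 0.05 s, during which the arm holds its last target. There are 200 camera calls.

## Working session

There is one attempt and no reset: what is moved stays moved. The work goes in short steps, Python scripts to look and compute and a shell command to move; the robot and the scene stay as the last step left them, time stands still between calls to the robot, and variables do not carry over. Pictures are saved under pics/ and viewed, at most 14 in all, crops included, and the job is handed in when it is done.

```bash
ls; mkdir -p pics
cat > h.py <<'E'
import numpy as np, cv2
from station import arm
def save(n,im): cv2.imwrite(f'pics/{n}.png',im[:,:,::-1])
E
python3 - <<'E'
from h import *
s=arm.get_state()
for k in ('t','q','eef_pos','ee_rot','force','width','gripper_force'): print(k,s[k])
print(arm.hold_point_z)
for c in('side','top'):
    im,d=arm.grab_frame(c); save(c+'0',im); np.save(c+'d.npy',d)
    print(c,arm.get_calibration(c))
E
```

```text
pics
t 0.0
q [-1.04291540e+00  3.59404819e-01  1.10935249e-02 -3.97847455e-04
 -1.22409542e+00 -2.88092332e-01]
eef_pos [ 0.16018569 -0.65522461  0.22561758]
ee_rot [ 3.13994236e+00 -9.90105040e-05 -2.90193947e+00]
force [ 0.76422454  0.49417819 -0.24113576]
width 0.08745471837093724
gripper_force 0.0
0.0188
side {'mtx': array([[416.3957364 ,   0.        , 255.12216003],
       [  0.        , 416.3957364 , 189.68380848],
       [  0.        ,   0.        ,   1.        ]]), 'R': array([[-0.99421127, -0.10709856, -0.00859381],
       [-0.02880019,  0.3427037 , -0.93900198],
       [ 0.10351089, -0.93331885, -0.34380434]]), 't': array([0.51065496, 0.0853226 , 0.81951954])}
top {'mtx': array([[431.94457771,   0.        , 249.07942549],
       [  0.        , 431.94457771, 190.35509724],
       [  0.        ,   0.        ,   1.        ]]), 'R': array([[ 0.00608832, -0.99995498, -0.00727743],
       [-0.98295832, -0.0046474 , -0.18376983],
       [ 0.18372773,  0.00827226, -0.98294236]]), 't': array([-0.00187119,  0.51359515,  0.9534229 ])}
```

View pics/side0.png

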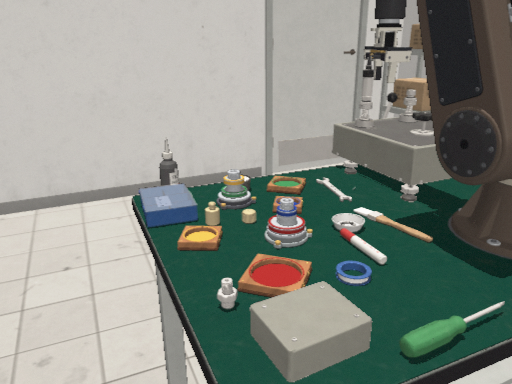

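View pics/top0.png

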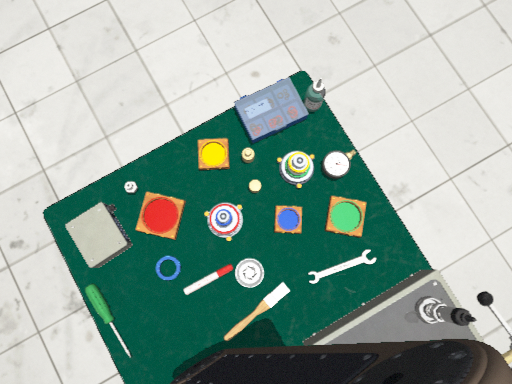

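The side and top pictures show blue-on-red stack at top px (225,220), yellow-on-green at (297,167); cases red (160,215), yellow (213,154), blue (289,220), green (345,216).

```bash
cat >> h.py <<'E'
def cloud(c,d):
    K=arm.get_calibration(c); M=K['mtx']
    v,u=np.mgrid[:384,:512]
    P=np.stack([(u-M[0,2])/M[0,0]*d,(v-M[1,2])/M[1,1]*d,d],-1)
    return (P-K['t'])@K['R']
def plane(c,uv,z):
    K=arm.get_calibration(c)
    r=K['R'].T@np.linalg.inv(K['mtx'])@np.array([*uv,1.]); o=-K['R'].T@K['t']
    return o+r*(z-o[2])/r[2]
E
python3 - <<'E'
from h import *
np.set_printoptions(precision=4,suppress=True)
im,d=arm.grab_frame('top'); W=cloud('top',d)
Z=W[...,2]; print('bench z', np.median(Z[200:300,300:310]))
for n in ['small_case','medium_case','large_case','heavy_case','small_weight','medium_weight','large_weight','heavy_weight','grey_carrier','black_carrier']:
    for r in arm.trace(n,'top')[:1]:
        m=r['mask']; p=W[m&(d>0)]; p=p[p[:,2]<.15]
        (cx,cy),wh,a=cv2.minAreaRect(np.argwhere(m)[:,::-1].astype(np.float32))
        zz={'case':.015,'ight':.05}.get(n[-4:],.02)
        print(n,round(r['score'],2),r['extent'],'rect',np.round((cx,cy,*wh,a),1),'plane',plane('top',(cx,cy),zz)[:2],'med',np.median(p,0),'zpct',np.percentile(p[:,2],[2,50,98]), 'top',np.median(p[p[:,2]>np.percentile(p[:,2],98)-.006],0))
# obstacles: heights
g=(Z>.03)&(Z<.3)&(d>0)
n,l,s,c=cv2.connectedComponentsWithStats(g.astype(np.uint8))
for i in range(1,n):
    if s[i,4]>15: q=W[l==i]; print(s[i],'min',q.min(0),'max',q.max(0))
E
```

```text
bench z 1.7521560980975245e-05
small_case 0.63 [277.6, 204.9, 26.2, 30.5] rect [288.  219.5  27.   26.   90. ] plane [ 0.4501 -0.0912] med [ 0.45   -0.0919  0.0122] zpct [0.0036 0.0122 0.0192] top [ 0.4513 -0.0932  0.0161]
medium_case 0.77 [197.8, 138.8, 30.2, 33.6] rect [213.2 153.9  30.7  31.3  87.1] plane [0.6096 0.0891] med [0.6107 0.0889 0.0101] zpct [0.0027 0.0101 0.0196] top [0.6066 0.0902 0.0166]
heavy_case 0.98 [135.2, 192.9, 48.9, 48.0] rect [160.7 215.4  41.7  41.5  15.3] plane [0.4582 0.2106] med [0.458  0.2116 0.0094] zpct [0.0033 0.0094 0.0193] top [0.457  0.2116 0.0164]
small_weight 0.78 [214.2, 211.9, 19.3, 15.6] rect [224. 217.  16.  16.  90.] plane [0.4509 0.0579] med [0.4481 0.0572 0.0637] zpct [0.0346 0.0637 0.0802] top [0.4497 0.058  0.0777]
medium_weight 0.74 [287.9, 155.6, 21.1, 20.2] rect [299.  162.5  21.   20.   90. ] plane [ 0.58   -0.1154] med [ 0.5737 -0.1123  0.0637] zpct [0.0492 0.0637 0.0805] top [ 0.5786 -0.1146  0.0776]
large_weight 0.72 [286.0, 159.5, 26.5, 21.5] rect [296.1 169.1  26.8  16.7  23.2] plane [ 0.564  -0.1084] med [ 0.561  -0.1071  0.03
[... 818 characters left out ...]
] min [ 0.592  -0.0102  0.0301] max [0.6203 0.0185 0.0495]
[285 152  26  26 507] min [ 0.5482 -0.1435  0.0304] max [ 0.6047 -0.0838  0.0835]
[125 182   9   8  47] min [0.5184 0.2758 0.0301] max [0.534  0.2927 0.0445]
[  66  202   63   66 2432] min [0.3366 0.2778 0.03  ] max [0.4857 0.4219 0.052 ]
[210 204  30  30 720] min [0.4155 0.0239 0.0301] max [0.4839 0.0917 0.0824]
[ 303  270  182   76 7198] min [ 0.1801 -0.4634  0.051 ] max [ 0.3344 -0.116   0.2998]
[477 291  35  48 365] min [ 0.1926 -0.5608  0.0392] max [ 0.2896 -0.504   0.0718]
[502 343  10  21 100] min [ 0.1448 -0.5601  0.0613] max [ 0.1823 -0.5322  0.083 ]
[170 348  78  36 771] min [0.1289 0.0006 0.1638] max [0.2076 0.1412 0.2999]
```

Run:
```python
from h import *
np.set_printoptions(precision=3,suppress=True)
im,_=arm.grab_frame('top');d=np.load('topd.npy'); W=cloud('top',d)
for uv in [(400,310),(350,320),(430,295),(430,310),(460,316),(485,297),(505,340),(300,380),(400,370)]: print(uv,W[uv[1],uv[0]])
S=cloud('side',np.load('sided.npy')); print('side')
for uv in [(390,10),(388,60),(370,90),(392,90),(400,130),(420,100),(365,105),(425,130),(420,85)]: print(uv,S[uv[1],uv[0]])
K=arm.get_calibration('side');p=K['mtx']@(K['R']@np.array(arm.get_state()['eef_pos'])+K['t']);print('tcp px',p[:2]/p[2])
hsv=cv2.cvtColor(im,cv2.COLOR_RGB2HSV)
for n,(u,v) in dict(large=(345,216),small=(288,219),med=(213,154),heavy=(160,215)).items():
    h0=int(hsv[v,u,0]); m=((np.abs((hsv[...,0].astype(int)-h0+90)%180-90)<8)&(hsv[...,1]>100)&(hsv[...,2]>80)).astype(np.uint8)
    k,l,s,c=cv2.connectedComponentsWithStats(m); i=l[v,u]
    w=(l==i); P=W[w]
    print(n,s[i],c[i],'plane7',plane('top',c[i],.007),'cloud',np.median(P,0),'mid',(np.percentile(P,2,axis=0)+np.percentile(P,98,axis=0))/2,np.ptp(P,axis=0))
```

```text
(400, 310) [ 0.255 -0.304  0.135]
(350, 320) [ 0.234 -0.204  0.128]
(430, 295) [ 0.285 -0.365  0.136]
(430, 310) [ 0.26  -0.342  0.188]
(460, 316) [ 0.259 -0.352  0.287]
(485, 297) [ 0.277 -0.513  0.063]
(505, 340) [ 0.065 -1.019 -0.783]
(300, 380) [ 0.239 -0.048  0.64 ]
(400, 370) [ 0.272 -0.096  0.756]
side
(390, 10) [ 0.167 -0.609  0.44 ]
(388, 60) [ 0.168 -0.56   0.298]
(370, 90) [ 0.247 -0.345  0.234]
(392, 90) [0.425 0.79  0.366]
(400, 130) [ 0.17  -0.304  0.139]
(420, 100) [-0.495 -2.613 -0.104]
(365, 105) [ 0.258 -0.339  0.196]
(425, 130) [ 0.111 -0.292  0.142]
(420, 85) [-0.485 -2.628  0.009]
tcp px [382.626  81.25 ]
large [332 202  28  29 617] [345.481 216.144] plane7 [ 0.46  -0.229  0.007] cloud [ 0.46  -0.229  0.007] mid [ 0.459 -0.229  0.008] [0.164 0.254 1.029]
small [278 210  20  19 300] [287.82  219.113] plane7 [ 0.452 -0.091  0.007] cloud [ 0.452 -0.092  0.007] mid [ 0.452 -0.091  0.009] [0.144 0.106 1.03 ]
med [199 140  28  27 527] [212.86  153.543] plane7 [0.613 0.091 0.007] cloud [0.612 0.09  0.008] mid [0.611 0.089 0.012] [0.316 0.131 1.029]
heavy [142 197  36  37 989] [160.286 214.97 ] plane7 [0.46  0.213 0.007] cloud [0.46  0.213 0.008] mid [0.459 0.212 0.011] [0.173 0.261 1.031]
```

```bash
python3 -m crank '[[[-2.5,0.6,0,1],[-5,1.2,0,2],[-7.5,1.8,0,2.75],[-10,2.5,0,2.75],[-12.5,3.1,0,2.75],[-15,3.7,0,2.75],[-17.1,4.3,0,2.75],[-17.5,6.5,0,2.75],[-17.6,9,0,2.75],[-17.7,11.5,0.5,2.75],[-17.8,14,1,2.75],[-17.8,16.5,1.5,2.75]]]' 0.2
```

```text
t: 2.2
eef_pos: [0.4951, -0.1512, 0.1897]
ee_rot: [3.142, 0.001, 3.141]
force: [1.1, 0.5, 0.2]
width: 0.0705
gripper_force: 0.0
```

```bash
python3 -c "
from h import *
s=arm.get_state();print(s['t'],s['eef_pos'],s['ee_rot'],s['q'],s['width'],s['force'])"
```

```text
2.2 [ 0.49509364 -0.15120229  0.18973405] [3.14158080e+00 9.31645304e-04 3.14145886e+00] [ 8.32027224e-02  1.27753395e-01 -3.85749988e-01  7.55133384e-05
 -1.05636355e+00 -1.65416996e+00] 0.07051013361737711 [1.14117144 0.45607312 0.20879825]
```

```bash
python3 -m crank '[[[0.5,2.4,0.2,0],[1,4.8,0.4,0],[1.4,7,0.7,0],[1.8,8.35,0.8,0],[1.8,8.35,0.8,0],[1.8,8.35,0.8,0]]]'
cat >> h.py <<'E'
from scipy.spatial.transform import Rotation as Ro
def wcloud():
    s=arm.get_state(); K=arm.get_calibration('wrist')
    im,d=arm.grab_frame('wrist'); M=K['mtx']
    v,u=np.mgrid[:384,:512]
    P=np.stack([(u-M[0,2])/M[0,0]*d,(v-M[1,2])/M[1,1]*d,d],-1)
    T=np.eye(4);T[:3,:3]=Ro.from_euler('xyz',s['ee_rot']).as_matrix();T[:3,3]=s['eef_pos']
    T=T@K['mount']
    return im,d,P@T[:3,:3].T+T[:3,3],s
E
python3 - <<'E'
from h import *
im,d,W,s=wcloud(); save('w1',im); print(s['eef_pos'],s['ee_rot'],arm.get_calibration('wrist'))
Z=W[...,2]
g=(Z>.055)&(Z<.065)&(d>0); 
n,l,st,c=cv2.connectedComponentsWithStats(((Z>.053)&(Z<.085)&(d>0)).astype(np.uint8))
for i in range(1,n):
    if st[i,4]>30: q=W[l==i]; print(st[i],np.percentile(q,1,axis=0),np.percentile(q,99,axis=0))
E
```

```text
t: 2.95
eef_pos: [0.4506, 0.0558, 0.1701]
ee_rot: [3.141, 0.0, -3.141]
force: [0.2, -0.5, -0.1]
width: 0.0704
gripper_force: 0.0
[0.45061716 0.05584175 0.17006141] [ 3.14146435e+00  4.02233582e-04 -3.14093630e+00] {'mtx': array([[285.68398908,   0.        , 251.64707902],
       [  0.        , 285.68398908, 190.09956684],
       [  0.        ,   0.        ,   1.        ]]), 'mount': array([[-9.93020464e-05, -9.56396242e-01, -2.92072284e-01,
         7.94432431e-02],
       [ 9.99999631e-01,  1.54085193e-04, -8.44546104e-04,
         6.19842571e-04],
       [ 8.52724734e-04, -2.92072260e-01,  9.56395874e-01,
        -1.57772702e-01],
       [ 0.00000000e+00,  0.00000000e+00,  0.00000000e+00,
         1.00000000e+00]])}
[ 236  165   39   40 1201] [0.42978795 0.04191628 0.05446186] [0.46376807 0.07695721 0.0795787 ]
```

View pics/w1.png

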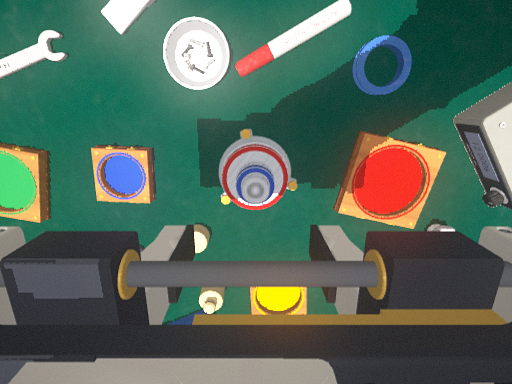

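The wrist view shows the blue-on-red stack at (255,185), with the cases blue (123,174), red (390,180), green (10,180), yellow (278,300). I'll refine centres from this view by circle fits.

```bash
cat >> h.py <<'E'
def circ(uvmask,W):
    m=uvmask.astype(np.uint8)
    c,_=cv2.findContours(m,0,1); c=max(c,key=cv2.contourArea); return cv2.fitEllipse(c)
def wplane(uv,z,s):
    K=arm.get_calibration('wrist')
    T=np.eye(4);T[:3,:3]=Ro.from_euler('xyz',s['ee_rot']).as_matrix();T[:3,3]=s['eef_pos'];T=T@K['mount']
    r=T[:3,:3]@np.linalg.inv(K['mtx'])@np.array([*uv,1.]); o=T[:3,3]
    return o+r*(z-o[2])/r[2]
def cases(im,s,seeds):
    hsv=cv2.cvtColor(im,cv2.COLOR_RGB2HSV)
    for n,(u,v) in seeds.items():
        h0=int(hsv[v,u,0]); m=((np.abs((hsv[...,0].astype(int)-h0+90)%180-90)<8)&(hsv[...,1]>100)&(hsv[...,2]>80)).astype(np.uint8)
        k,l,st,c=cv2.connectedComponentsWithStats(m); e=circ(l==l[v,u],None)
        print(n,'ellipse',np.round(e[0],1),np.round(e[1],1),'floor',wplane(e[0],.007,s)[:2].round(4),'rim',wplane(e[0],.016,s)[:2].round(4))
E
python3 - <<'E'
from h import *
im,d,W,s=wcloud()
Z=W[...,2]
for lo,hi,z in((.070,.085,.078),(.03,.085,.034)):
    e=circ((Z>lo)&(Z<hi)&(d>0),W); print(lo,np.round(e[0],1),np.round(e[1],1),wplane(e[0],z,s).round(4))
cases(im,s,dict(small=(123,174),heavy=(390,180),large=(10,180)))
E
```

```text
0.07 [255.3 189.8] [27.4 27.8] [0.4472 0.0593 0.078 ]
0.03 [254.8 177.3] [63.9 65.7] [0.4468 0.0592 0.034 ]
small ellipse [123.8 173.7] [35.6 40.5] floor [ 0.4495 -0.0917] rim [ 0.4473 -0.0876]
heavy ellipse [390.7 181.5] [69.7 81. ] floor [0.4588 0.2175] rim [0.4563 0.213 ]
large ellipse [ 15.3 183.2] [36.6 57.1] floor [ 0.4608 -0.2198] rim [ 0.4583 -0.2121]
```

```bash
python3 -m crank '[[[0.08,0.05,1,0],[0.08,0.05,2,0],[0.08,0.05,2.8,0],[0.08,0.05,2.8,0],[0.08,0.05,2.8,0],[0.08,0.05,2.8,0]]]' 0.4
```

```text
t: 3.8
eef_pos: [0.4492, 0.0571, 0.1007]
ee_rot: [3.141, 0.001, 3.141]
force: [0.3, -0.4, 0.8]
width: 0.0523
gripper_force: 0.0
```

```bash
python3 -m crank '[[[0,0.05,0.7,0],[0,0.05,1.2,0],[0,0.05,1.44,0],[0,0.05,1.44,0],[0,0.05,1.44,0]]]' && python3 -m crank '[[[0,0,0,0],[0,0,0,0],[0,0,0,0],[0,0,0,0],[0,0,0,0],[0,0,0,0]]]' 1 15
```

```text
t: 4.42
eef_pos: [0.4488, 0.0584, 0.0642]
ee_rot: [3.141, 0.0, 3.142]
force: [0.9, 0.9, -0.8]
width: 0.0528
gripper_force: 0.0
t: 5.18
eef_pos: [0.4486, 0.0584, 0.0639]
ee_rot: [3.142, 0.0, 3.142]
force: [-1.2, -0.5, 3.3]
width: 0.0246
gripper_force: 15.0
```

```bash
python3 -m crank '[[[0,0,-0.2,0],[0,0,-0.5,0],[0,0,-1,0],[0,0,-1.5,0],[0,0,-1.9,0],[0,0,-2,0],[0,0,-2,0]]]' - 25
python3 - <<'E'
from h import *
im,d,W,s=wcloud(); save('w2',im); print(s['eef_pos'],s['force'],s['width'])
Z=W[...,2]
e=circ((Z>.115)&(Z<.14)&(d>0),W);print(e,wplane(e[0],.123,s))
cases(im,s,dict(small=(123,174)))
E
```

```text
t: 6.05
eef_pos: [0.4485, 0.0583, 0.1139]
ee_rot: [3.141, 0.0, 3.141]
force: [0.1, -0.1, -1.5]
width: 0.0244
gripper_force: 25.0
[0.44848714 0.05833229 0.11393023] [ 0.13485242 -0.07720114 -1.52006193] 0.02440837237699467
((251.55323791503906, 240.33023071289062), (38.45785903930664, 92.47362518310547), 89.88534545898438) [0.44465998 0.05876236 0.123     ]
small ellipse [ 93.4 190.5] [69.5 79.2] floor [ 0.4502 -0.0947] rim [ 0.4475 -0.0895]
```

View pics/w2.png

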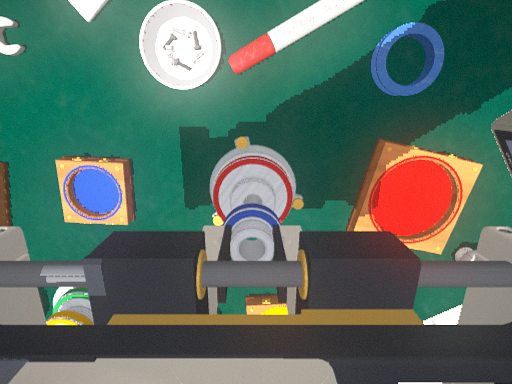

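```bash
python3 -m crank '[[[0,-1.5,0,0],[0,-3,0,0],[0,-4.5,0,0],[0,-5.96,0,0],[0,-5.96,1,0],[0,-5.96,2,0],[0,-5.96,2.6,0],[0,-5.96,2.6,0],[0,-5.96,2.6,0]]]'
python3 - <<'E'
from h import *
im,d,W,s=wcloud(); save('w3',im); print(s['eef_pos'],s['force'],s['width'])
im,_=arm.grab_frame('top'); save('t3',cv2.resize(im[190:250,240:320],(800,600)))
E
```

```text
t: 7.22
eef_pos: [0.4488, -0.0907, 0.0491]
ee_rot: [-3.141, 0.0, -3.141]
force: [-0.4, 0.4, -0.8]
width: 0.0247
gripper_force: 25.0
[ 0.44875617 -0.09065884  0.04909745] [-0.39683872  0.43170999 -0.80067264] 0.024687322729664934
```

View pics/w3.png

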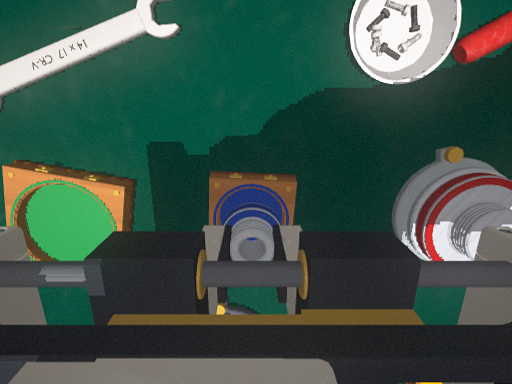

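Run:
```python
from h import *
s=arm.get_state()
for uv,z in (((252,173),.016),((252,184),.016),((209,200),.016),((297,200),.016),((252,207),.047),((252,203),.047),((252,243),.063)): print(uv,wplane(uv,z,s))
```

```text
(252, 173) [ 0.41571554 -0.08988374  0.016     ]
(252, 184) [ 0.42357032 -0.08988133  0.016     ]
(209, 200) [ 0.43533573 -0.12029482  0.016     ]
(297, 200) [ 0.43532421 -0.05805306  0.016     ]
(252, 207) [ 0.42905595 -0.08989469  0.047     ]
(252, 203) [ 0.42652267 -0.08989547  0.047     ]
(252, 243) [ 0.44455102 -0.08989769  0.063     ]
```

```bash
python3 -m crank '[[[0,0,0.4,0],[0,0,0.7,0],[0,0,0.9,0],[0,0,1.0,0],[0,0,1.04,0],[0,0,1.08,0],[0,0,1.1,0],[0,0,1.1,0],[0,0,1.1,0]]]'
```

```text
t: 8.45
eef_pos: [0.4486, -0.0907, 0.0214]
ee_rot: [3.142, 0.0, 3.141]
force: [-0.4, -0.8, -2.3]
width: 0.0244
gripper_force: 25.0
```

```bash
for i in 1 2; do python3 -m crank '[[[0,0,0.02,0],[0,0,0.02,0]]]'|grep -E "eef|force:"; done
```

```text
eef_pos: [0.4486, -0.0907, 0.0209]
force: [-0.6, -0.3, 0.9]
gripper_force: 25.0
eef_pos: [0.4486, -0.0907, 0.0209]
force: [-2.6, 1.4, 8.9]
gripper_force: 25.0
```

```bash
python3 -m crank '[[[0,0,0,0],[0,0,0,0],[0,0,0,0],[0,0,-0.3,0],[0,0,-1,0],[0,0,-2.5,0],[0,0,-4.5,0],[-2,0,-5.8,0],[-4,-0.5,-5.8,0],[-5.1,-0.9,-5.8,0],[-5.1,-0.9,-5.8,0],[-5.1,-0.9,-5.8,0]]]' 0.4
python3 - <<'E'
from h import *
im,d,W,s=wcloud(); save('w4',im); print(s['eef_pos'],s['width'])
Z=W[...,2]
for lo,hi,z in((.070,.085,.078),(.03,.085,.034)):
    e=circ((Z>lo)&(Z<hi)&(d>0),W); print(lo,np.round(e[0],1),np.round(e[1],1),wplane(e[0],z,s).round(4))
E
```

```text
t: 10.45
eef_pos: [0.5752, -0.1132, 0.1652]
ee_rot: [3.141, -0.001, 3.141]
force: [0.5, 0.2, -0.1]
width: 0.0525
gripper_force: 0.0
[ 0.57523411 -0.11323545  0.16518171] 0.052521849094179195
0.07 [251.7 195.7] [32.1 32.3] [ 0.5758 -0.1128  0.078 ]
0.03 [437.7  47.9] [73.1 90. ] [0.4476 0.058  0.034 ]
```

View pics/w4.png

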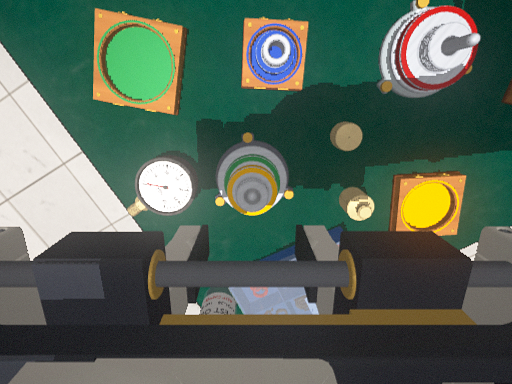

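```bash
python3 -m crank '[[[0,0,1.5,0],[-0.04,0,3,0],[-0.04,0,3.7,0],[-0.04,0,4.02,0],[-0.04,0,4.03,0],[-0.04,0,4.03,0]]]' && python3 -m crank '[[[0,0,0,0],[0,0,0,0],[0,0,0,0],[0,0,0,0],[0,0,0,0]]]' 1 25 && python3 -m crank '[[[0,0,-0.2,0],[0,0,-0.5,0],[0,0,-1,0],[0,0,-1.5,0],[0,0,-1.9,0],[0,0,-2,0],[0,0,-2,0]]]'
```

```text
t: 11.25
eef_pos: [0.5776, -0.1131, 0.0657]
ee_rot: [3.142, 0.002, -3.141]
force: [-0.1, 0.3, -0.4]
width: 0.0525
gripper_force: 0.0
t: 11.88
eef_pos: [0.5771, -0.1132, 0.0648]
ee_rot: [-3.142, 0.0, 3.142]
force: [-0.9, 1.1, 4.4]
width: 0.0289
gripper_force: 25.0
t: 12.75
eef_pos: [0.5769, -0.1132, 0.1147]
ee_rot: [3.141, 0.0, 3.141]
force: [0.4, -0.1, -1.4]
width: 0.029
gripper_force: 25.0
```

```bash
python3 -m crank '[[[-0.3,1.5,0,0],[-0.7,3.5,0,0],[-1.1,5.5,0,0],[-1.38,7.5,0,0],[-1.38,8.14,0,0],[-1.38,8.14,1,0],[-1.38,8.14,2,0],[-1.38,8.14,2.6,0],[-1.38,8.14,2.6,0],[-1.38,8.14,2.6,0]]]'
python3 - <<'E'
from h import *
im,d,W,s=wcloud(); save('w5',im); print(s['eef_pos'],s['force'],s['width'])
E
```

```text
t: 14.0
eef_pos: [0.6122, 0.0902, 0.0504]
ee_rot: [3.141, 0.001, 3.141]
force: [-0.8, -0.4, -1.3]
width: 0.0294
gripper_force: 25.0
[0.61215625 0.09022156 0.05035084] [-0.75201606 -0.3520766  -1.25923607] 0.02941673504901199
```

View pics/w5.png

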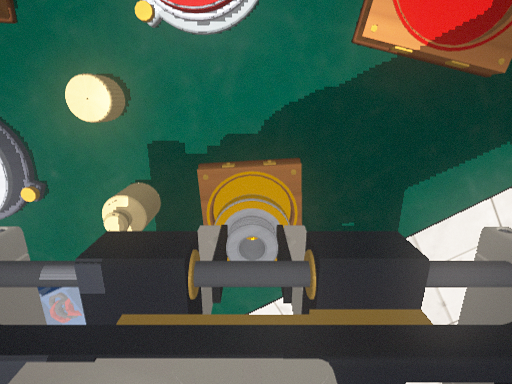

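Run:
```python
from h import *
s=arm.get_state()
for uv,z in (((252,162.5),.016),((252,172),.016),((252,198),.048),((252,242),.064)): print(uv,wplane(uv,z,s))
```

```text
(252, 162.5) [0.5718909  0.09106333 0.016     ]
(252, 172) [0.57855494 0.09106382 0.016     ]
(252, 198) [0.58669262 0.09103859 0.048     ]
(252, 242) [0.60725705 0.09102719 0.064     ]
```

```bash
python3 -m crank '[[[0.06,0,0.4,0],[0.06,0,0.7,0],[0.06,0,0.9,0],[0.06,0,1.0,0],[0.06,0,1.05,0],[0.06,0,1.09,0],[0.06,0,1.11,0],[0.06,0,1.11,0]]]'; for i in 1 2 3; do python3 -m crank '[[[0,0,0.015,0],[0,0,0.015,0]]]'|grep -E "eef|^force:"; done
```

```text
t: 15.05
eef_pos: [0.6101, 0.0903, 0.0219]
ee_rot: [3.142, 0.0, 3.141]
force: [0.1, -0.6, -2.3]
width: 0.0294
gripper_force: 25.0
eef_pos: [0.6101, 0.0903, 0.0219]
force: [-1.4, 0.5, 3.5]
eef_pos: [0.6101, 0.0903, 0.0218]
force: [-3.8, -0.1, 6.3]
eef_pos: [0.6102, 0.0903, 0.0218]
force: [-4.7, -0.3, 9.7]
```

```bash
python3 -m crank '[[[0,0,0,0],[0,0,0,0],[0,0,0,0],[0,0,-0.3,0],[0,0,-1,0],[0,0,-2.5,0],[0,0,-4.5,0],[0.4,-2.4,-5.6,0],[0.8,-4.8,-5.6,0],[1.2,-7,-5.6,0],[1.34,-8.13,-5.6,0],[1.34,-8.13,-5.6,0]]]' 0.4; python3 -m crank '[[[0,0,0,0]]]'
python3 - <<'E'
from h import *
im,d,W,s=wcloud(); save('w6',im); print(s['eef_pos'],s['width'])
Z=W[...,2]
m=(Z>.044)&(Z<.056)&(d>0); m[:120]=0
e=circ(m,W); print(np.round(e,1) if 0 else e,wplane(e[0],.05,s).round(4))
E
```

```text
t: 17.3
eef_pos: [0.5762, -0.1149, 0.1622]
ee_rot: [3.142, 0.002, 3.139]
force: [0.0, 0.2, 0.3]
width: 0.0524
gripper_force: 0.0
t: 17.42
eef_pos: [0.5768, -0.1128, 0.1616]
ee_rot: [3.141, 0.001, 3.141]
force: [-0.7, 0.4, 0.0]
width: 0.0528
gripper_force: 0.0
[ 0.57678196 -0.11276131  0.1616261 ] 0.05280725010476375
((251.21839904785156, 186.5845489501953), (33.10892105102539, 33.39301681518555), 114.98548126220703) [ 0.5761 -0.1128  0.05  ]
```

View pics/w6.png

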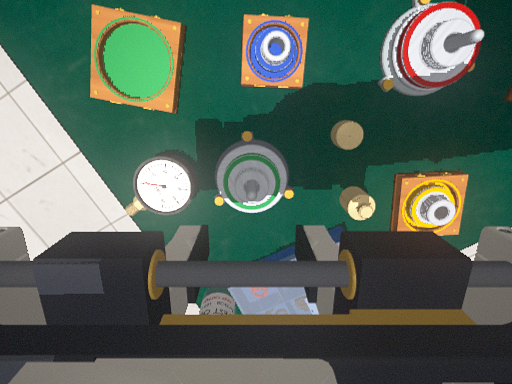

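```bash
python3 -m crank '[[[0,0,1.5,0],[0,0,3,0],[0,0,4.2,0],[0,0,4.8,0],[0,0,5,0],[0,0,5,0],[0,0,5,0]]]' && python3 -m crank '[[[0,0,0,0],[0,0,0,0],[0,0,0,0],[0,0,0,0],[0,0,0,0]]]' 1 35 && python3 -m crank '[[[0,0,-0.2,0],[0,0,-0.5,0],[0,0,-1,0],[0,0,-1.7,0],[0,0,-2.4,0],[0,0,-2.9,0],[0,0,-3,0],[0,0,-3,0],[0,0,-3,0]]]'
```

```text
t: 18.35
eef_pos: [0.5773, -0.1129, 0.0368]
ee_rot: [3.142, 0.002, -3.142]
force: [-0.2, -0.0, -0.3]
width: 0.0527
gripper_force: 0.0
t: 18.98
eef_pos: [0.5767, -0.113, 0.0361]
ee_rot: [-3.142, 0.0, 3.141]
force: [-1.2, 0.2, 5.7]
width: 0.033
gripper_force: 35.0
t: 20.1
eef_pos: [0.576, -0.113, 0.11]
ee_rot: [3.142, -0.001, 3.141]
force: [-0.6, 0.2, -2.6]
width: 0.0334
gripper_force: 35.0
```

```bash
python3 -m crank '[[[1,-1,0,0],[2.2,-2.2,0,0],[3.5,-3.5,0,0],[4.5,-4.4,0,0],[4.75,-4.59,0,0],[4.75,-4.59,1,0],[4.75,-4.59,2,0],[4.75,-4.59,2.4,0],[4.75,-4.59,2.4,0],[4.75,-4.59,2.4,0]]]'
python3 - <<'E'
from h import *
im,d,W,s=wcloud(); save('w7',im); print(s['eef_pos'],s['force'],s['width'])
E
```

```text
t: 21.35
eef_pos: [0.4585, -0.2277, 0.0514]
ee_rot: [-3.141, 0.001, -3.141]
force: [0.3, -0.3, -2.6]
width: 0.0332
gripper_force: 35.0
[ 0.45853146 -0.22770174  0.05139829] [ 0.26365919 -0.25345455 -2.63650629] 0.03322360493465511
```

View pics/w7.png

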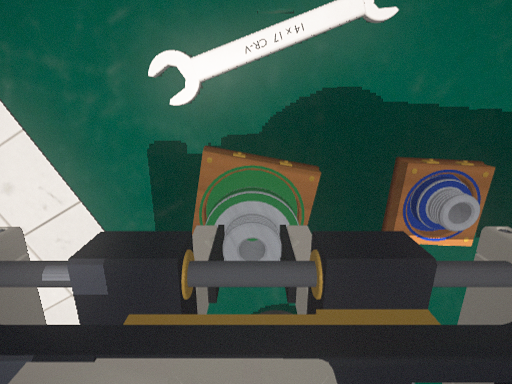

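Run:
```python
from h import *
s=arm.get_state()
for uv,z in (((252,167),.016),((252,189.5),.049),((252,242),.065),((200,215),.016),((304,215),.016)): print(uv,wplane(uv,z,s))
```

```text
(252, 167) [ 0.42145448 -0.22703892  0.016     ]
(252, 189.5) [ 0.4276361  -0.22703711  0.049     ]
(252, 242) [ 0.45344532 -0.22702547  0.065     ]
(200, 215) [ 0.45708297 -0.26482209  0.016     ]
(304, 215) [ 0.4570396  -0.18923913  0.016     ]
```

```bash
python3 -m crank '[[[0,0,0.4,0],[0,0,0.7,0],[0,0,0.95,0],[0,0,1.06,0],[0,0,1.12,0],[0,0,1.15,0],[0,0,1.17,0],[0,0,1.18,0],[0,0,1.18,0]]]'; for i in 1 2 3; do python3 -m crank '[[[0,0,0.015,0],[0,0,0.015,0]]]'|grep -E "eef|^force:"; done
```

```text
t: 22.52
eef_pos: [0.4578, -0.2277, 0.0213]
ee_rot: [3.142, 0.0, 3.141]
force: [-0.5, -0.8, -3.0]
width: 0.0333
gripper_force: 35.0
eef_pos: [0.4578, -0.2277, 0.0211]
force: [-1.1, 0.7, 1.7]
eef_pos: [0.4578, -0.2277, 0.021]
force: [-1.8, 2.5, 6.6]
eef_pos: [0.4578, -0.2277, 0.021]
force: [-3.6, 2.7, 10.6]
```

```bash
python3 -m crank '[[[0,0,0,0],[0,0,0,0],[0,0,0,0],[0,0,-0.3,0],[0,0,-1,0],[0,0,-2.5,0],[0,0,-4.5,0],[0.1,2.4,-5.6,0],[0.2,4.8,-5.6,0],[0.3,7.2,-5.6,0],[0.37,9.6,-5.6,0],[0.37,11.45,-5.6,0]]]' 0.35; python3 -m crank '[[[0,0,0,0],[0,0,0,0],[0,0,0,0]]]'
python3 - <<'E'
from h import *
im,d,W,s=wcloud(); save('w8',im); print(s['eef_pos'],s['width'])
Z=W[...,2]
m=(Z>.044)&(Z<.056)&(d>0); m[:120]=0
e=circ(m,W); print(e,wplane(e[0],.05,s).round(4))
E
```

```text
t: 24.78
eef_pos: [0.4482, 0.0608, 0.161]
ee_rot: [3.141, 0.001, -3.141]
force: [1.3, -0.3, -0.3]
width: 0.0569
gripper_force: 0.0
t: 25.15
eef_pos: [0.4484, 0.0577, 0.1601]
ee_rot: [-3.142, -0.0, 3.14]
force: [-0.4, 0.0, -0.3]
width: 0.057
gripper_force: 0.0
[0.44839587 0.05767046 0.16013146] 0.057040497371692776
((252.82467651367188, 186.77017211914062), (37.087501525878906, 37.79808807373047), 84.22602844238281) [0.4474 0.0592 0.05  ]
```

View pics/w8.png

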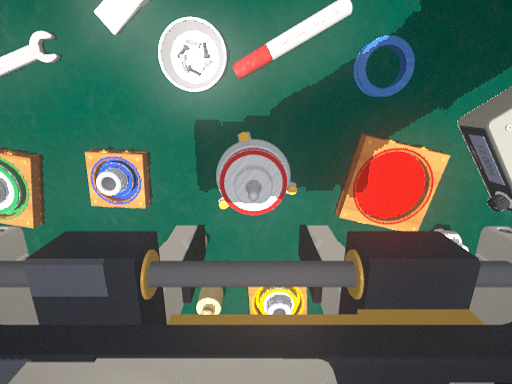

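```bash
python3 -m crank '[[[0,0.04,1.5,0],[0,0.04,3,0],[0,0.04,4.2,0],[0,0.04,4.75,0],[0,0.04,4.95,0],[0,0.04,4.95,0],[0,0.04,4.95,0]]]' && python3 -m crank '[[[0,0,0,0],[0,0,0,0],[0,0,0,0],[0,0,0,0],[0,0,0,0]]]' 1 45 && python3 -m crank '[[[0,0,-0.2,0],[0,0,-0.5,0],[0,0,-1,0],[0,0,-1.7,0],[0,0,-2.4,0],[0,0,-2.9,0],[0,0,-3,0],[0,0,-3,0],[0,0,-3,0]]]'
```

```text
t: 26.08
eef_pos: [0.449, 0.0596, 0.037]
ee_rot: [3.141, 0.001, 3.141]
force: [-0.0, -0.2, -0.0]
width: 0.0572
gripper_force: 0.0
t: 26.7
eef_pos: [0.4487, 0.0596, 0.0366]
ee_rot: [3.142, 0.0, -3.142]
force: [-1.2, 0.3, 5.5]
width: 0.0363
gripper_force: 45.0
t: 27.82
eef_pos: [0.4481, 0.0593, 0.1107]
ee_rot: [-3.141, -0.001, 3.141]
force: [-0.2, -0.2, -4.8]
width: 0.0363
gripper_force: 45.0
```

```bash
python3 -m crank '[[[-0.1,1.3,0,0],[-0.2,2.9,0,0],[-0.3,4.5,0,0],[-0.36,5.8,0,0],[-0.36,6.14,0,0],[-0.36,6.14,1,0],[-0.36,6.14,2,0],[-0.36,6.14,2.4,0],[-0.36,6.14,2.4,0],[-0.36,6.14,2.4,0]]]'
python3 - <<'E'
from h import *
im,d,W,s=wcloud(); save('w9',im); print(s['eef_pos'],s['force'],s['width'])
E
```

```text
t: 29.08
eef_pos: [0.4581, 0.2133, 0.0521]
ee_rot: [3.141, 0.001, 3.141]
force: [0.6, -0.1, -3.7]
width: 0.0364
gripper_force: 45.0
[0.45808813 0.21332834 0.05208283] [ 0.55034218 -0.11359654 -3.71545625] 0.036359381556081746
```

View pics/w9.png

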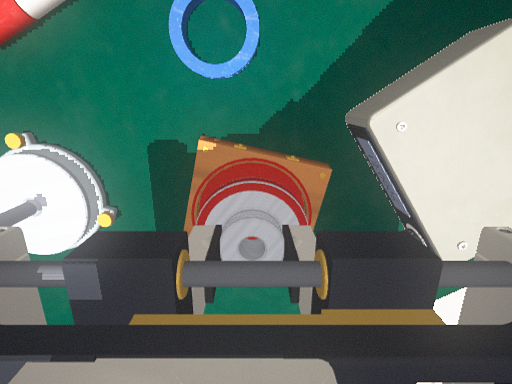

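Run:
```python
from h import *
s=arm.get_state()
for uv,z in (((252,158),.016),((252,181),.0495),((252,242),.0655),((193,210),.016),((312,210),.016)): print(uv,wplane(uv,z,s))
```

```text
(252, 158) [0.41490245 0.21415867 0.016     ]
(252, 181) [0.42213415 0.21411425 0.0495    ]
(252, 242) [0.45315317 0.21409668 0.0655    ]
(193, 210) [0.45302832 0.17136886 0.016     ]
(312, 210) [0.45305393 0.25768727 0.016     ]
```

```bash
python3 -m crank '[[[0,0,0.4,0],[0,0,0.7,0],[0,0,0.95,0],[0,0,1.06,0],[0,0,1.12,0],[0,0,1.15,0],[0,0,1.17,0],[0,0,1.18,0],[0,0,1.18,0]]]'; for i in 1 2 3; do python3 -m crank '[[[0,0,0.015,0],[0,0,0.015,0]]]'|grep -E "eef|^force:"; done
```

```text
t: 30.25
eef_pos: [0.4576, 0.2131, 0.0219]
ee_rot: [3.141, 0.0, 3.141]
force: [0.1, -1.2, -4.5]
width: 0.0364
gripper_force: 45.0
eef_pos: [0.4576, 0.2131, 0.0217]
force: [-1.2, -0.1, -0.9]
eef_pos: [0.4576, 0.2131, 0.0216]
force: [-3.2, -0.9, 6.6]
eef_pos: [0.4576, 0.2131, 0.0216]
force: [-4.9, -1.5, 10.5]
```

```bash
python3 -m crank '[[[0,0,0,0],[0,0,0,0],[0,0,0,0],[0,0,-0.3,0],[0,0,-1,0],[0,0,-2.5,0],[0,0,-4.5,0],[0,-2,-6,0],[0,-4,-7,0],[0,-4,-7,0],[0,-4,-7,0],[0,-4,-7,0]]]' 0.35
python3 - <<'E'
from h import *
im,d,W,s=wcloud(); save('w10',im)
im,d=arm.grab_frame('side'); save('s10',im)
v=cv2.resize(im[150:330,150:350],(800,720))[:600]; save('s10c',v)
E
```

```text
t: 32.5
eef_pos: [0.4573, 0.1135, 0.195]
ee_rot: [-3.141, -0.001, -3.141]
force: [-0.2, 0.6, 0.2]
width: 0.0568
gripper_force: 0.0
```

View pics/w10.png

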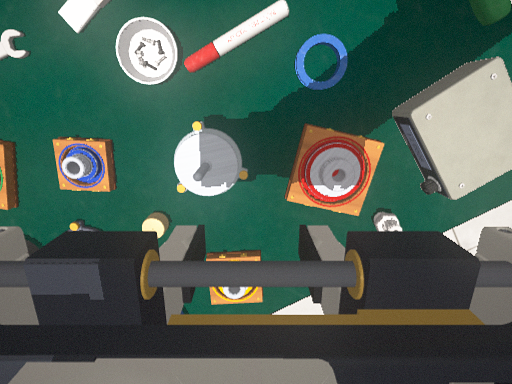

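View pics/s10c.png

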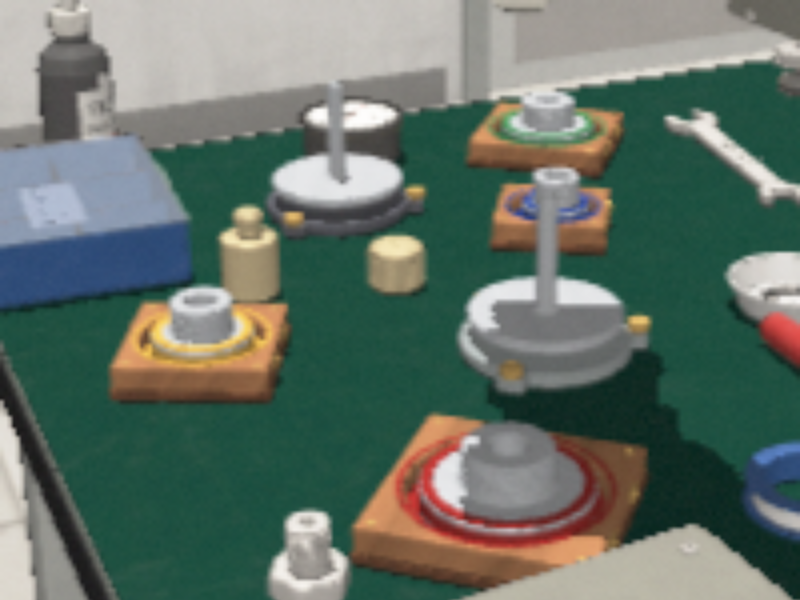

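All four weights stand upright and flat in the recesses of their own cases: green (545,120), blue (555,190), yellow (200,320) and red (510,480) in the side crop. Both carriers are empty.

```bash
python3 -c "
from station import arm
print(arm.job_done())"
```

```text
the job is handed in; nothing more can be done
None
```

All four weights were taken off top first and set gently, upright and flat, in the recesses of their own cases, and the job was handed in at about 33 s.

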